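# Change the pack on the charger and put the clamps away

## Task

Close down the framing corner of the art room: press the orange release button on the charger, slide the charged pack (green tape) off and stand it in the empty bay of the blue drill case, then slide the flat pack (red tape) along the charger's rails until it is fully home and the catch clicks up. Put every spring clamp into the bin of its own colour, blue or orange, and leave the paint pots where they are.

Things in the scene. Friction and masses are not known exactly. Their poses are not given: they have to be found in the camera images.
- charger: grey charger, fixed, x -115 to +130 mm, 120 mm wide (y), flat deck 30 mm above the table. Origin: centre of its underside; a pack slides in along +x. On the deck black dovetail rails, x +5 to +90, 12 mm high, 80 mm wide overall (1.5 mm play each side of the foot); flared guides before them, x -25 to +7; then a bare apron. Tower (end stop) at x +97 to +130, 92 mm wide and high. Slick plastic.
- ejector (a joint): sprung plunger in the tower's face that pushes a pack out: m, 0 when the pack is home and caught, up to 0.016 when free. It pushes with 5 N at 0 and 3 N at 0.016.
- charger_home (a point): where a pack's origin lies when it is home and caught, on the deck between the rails, 39 mm ahead (+x) of the charger's origin; axes as the charger's. A pack can be pushed 3 mm further, then springs back against the catch. To be lifted off, it must first be drawn 85 mm or more from here along -x, out of the rails.
- charger_entry (a point): on the apron, 101 mm before charger_home: a pack set here, its +x along the charger's +x, stands on the deck just short of the rails, ready to be slid straight in along +x (10 to 15 N at the end).
- release (a joint): travel (m) of the catch: steel tooth in the deck and orange button are one sprung part, 0 when up, 0.0085 right down. A pack sliding in pushes it down on its last 30 mm and it clicks up to 0 once home. Pressing the button 5.5 mm or more (6 to 9 N) frees the pack; the ejector shoves it out about 15 mm, then the button may be let go.
- release_top (a point): centre of the top face of the orange release button, 24 x 46 mm (x, y), on top of the tower, 102 mm above the table; pressed straight down.
- pack_a: battery pack, black, green tape band round it (centre x -30), 110 mm long (x) x 58 wide (y) x 58 high, about 0.4 kg. Origin: centre of its underside; z up, +x end goes into the charger first. Lowest 14 mm: grey dovetail foot, 90 mm long, 52 mm wide; above it the plain body, gripped across its width. The charged pack: at the start it is home and caught on the charger.
- pack_b: battery pack, black, red tape band round it (centre x -30), 110 mm long (x) x 58 wide (y) x 58 high, about 0.4 kg. Origin: centre of its underside; z up, +x end goes into the charger first. Lowest 14 mm: grey dovetail foot, 90 mm long, 52 mm wide; above it the plain body, gripped across its width. The flat pack: at the start it stands on its foot on the table.
- drill_case: open blue drill case, fixed, with an empty bay for one pack. Origin: centre of the bay's underside; bay 155 mm (x) x 120 mm (y) outside, walls 6 mm thick, 30 mm high, inner floor 6 mm up; a pack stands in it on its foot, length along the case's x, either way round. The rest of the case with a green drill (80 mm high) lies on its -y side, y -60 to -320 mm.
- bin_blue: blue open bin, fixed, 145 mm (x) x 120 mm (y) x 50 mm high, walls and floor 4 mm. Origin: centre of its underside. For blue clamps.
- bin_orange: orange open bin, fixed, same size and origin as the blue one. For orange clamps.
- clamp_b1: spring clamp, rigid, all blue but for black rubber ends and a steel pivot disc; 100 mm long, 52 mm wide at the handle ends, 22 mm high, 90 g, lying flat. Origin: centre of its underside, below the pivot; z up, x towards the jaws (jaw tips x +48 mm, handle ends x -52 mm). Pinch it across the hub round the pivot: 34 mm wide (y), 28 mm long (x). May be absent.
- clamp_b2: spring clamp, rigid, all blue but for black rubber ends and a steel pivot disc; 100 mm long, 52 mm wide at the handle ends, 22 mm high, 90 g, lying flat. Origin: centre of its underside, below the pivot; z up, x towards the jaws (jaw tips x +48 mm, handle ends x -52 mm). Pinch it across the hub round the pivot: 34 mm wide (y), 28 mm long (x). May be absent.
- clamp_b3: spring clamp, rigid, all blue but for black rubber ends and a steel pivot disc; 100 mm long, 52 mm wide at the handle ends, 22 mm high, 90 g, lying flat. Origin: centre of its underside, below the pivot; z up, x towards the jaws (jaw tips x +48 mm, handle ends x -52 mm). Pinch it across the hub round the pivot: 34 mm wide (y), 28 mm long (x). May be absent.
- clamp_o1: spring clamp, rigid, all orange but for black rubber ends and a steel pivot disc; 100 mm long, 52 mm wide at the handle ends, 22 mm high, 90 g, lying flat. Origin: centre of its underside, below the pivot; z up, x towards the jaws (jaw tips x +48 mm, handle ends x -52 mm). Pinch it across the hub round the pivot: 34 mm wide (y), 28 mm long (x). May be absent.
- clamp_o2: spring clamp, rigid, all orange but for black rubber ends and a steel pivot disc; 100 mm long, 52 mm wide at the handle ends, 22 mm high, 90 g, lying flat. Origin: centre of its underside, below the pivot; z up, x towards the jaws (jaw tips x +48 mm, handle ends x -52 mm). Pinch it across the hub round the pivot: 34 mm wide (y), 28 mm long (x). May be absent.
- clamp_o3: spring clamp, rigid, all orange but for black rubber ends and a steel pivot disc; 100 mm long, 52 mm wide at the handle ends, 22 mm high, 90 g, lying flat. Origin: centre of its underside, below the pivot; z up, x towards the jaws (jaw tips x +48 mm, handle ends x -52 mm). Pinch it across the hub round the pivot: 34 mm wide (y), 28 mm long (x). May be absent.
- pot_blue: dark blue paint pot, 51 mm across, 54 mm high, loose, to be left alone. Origin: centre of its underside.
- pot_brown: brown paint pot, 51 mm across, 54 mm high, loose, to be left alone. Origin: centre of its underside.

How it is judged:
On the way, in this order (a step that is already met when the one before it is completed fails the run):
1. the charged pack (green tape) has been released and drawn right off the charger (distance between pack_a and charger_home above 0.12 m), for 0.2 s.
2. the flat pack (red tape) is fully home in the charger's dovetail and the catch has clicked up (distance between pack_b and charger_home below 0.006 m and angle between the x axis of pack_b and the x axis of charger, either way round below 0.1 rad and value of joint release below 0.0025 m), for 0.3 s.
At the end, for the whole second after the job is handed in: Red pack within 6 mm of charger_home, in line within 0.1 rad, catch up (release < 2.5 mm); green pack upright (0.25 rad) in the case's bay, within 30 mm (x), 40 mm (y) of its centre; every clamp present inside the bin of its colour, origin below 58 mm; all at rest (all of step 2 and x of pack_a in the frame of drill_case between -0.03 and 0.03 m and y of pack_a in the frame of drill_case between -0.04 and 0.04 m and z of pack_a in the frame of drill_case between -0.01 and 0.02 m and angle between pack_a's own z axis and vertical below 0.25 rad and linear speed of each of pack_a, pack_b, clamp_b1, clamp_b2, clamp_b3, clamp_o1, clamp_o2, clamp_o3 below 0.03 m/s and x of clamp_b1 in the frame of bin_blue between -0.066 and 0.066 m and y of clamp_b1 in the frame of bin_blue between -0.054 and 0.054 m and z of clamp_b1 in the frame of bin_blue between -0.01 and 0.058 m and x of clamp_b2 in the frame of bin_blue between -0.066 and 0.066 m and y of clamp_b2 in the frame of bin_blue between -0.054 and 0.054 m and z of clamp_b2 in the frame of bin_blue between -0.01 and 0.058 m and x of clamp_b3 in the frame of bin_blue between -0.066 and 0.066 m and y of clamp_b3 in the frame of bin_blue between -0.054 and 0.054 m and z of clamp_b3 in the frame of bin_blue between -0.01 and 0.058 m and x of clamp_o1 in the frame of bin_orange between -0.066 and 0.066 m and y of clamp_o1 in the frame of bin_orange between -0.054 and 0.054 m and z of clamp_o1 in the frame of bin_orange between -0.01 and 0.058 m and x of clamp_o2 in the frame of bin_orange between -0.066 and 0.066 m and y of clamp_o2 in the frame of bin_orange between -0.054 and 0.054 m and z of clamp_o2 in the frame of bin_orange between -0.01 and 0.058 m and x of clamp_o3 in the frame of bin_orange between -0.066 and 0.066 m and y of clamp_o3 in the frame of bin_orange between -0.054 and 0.054 m and z of clamp_o3 in the frame of bin_orange between -0.01 and 0.058 m); the robot touches nothing.
It fails at once if a paint pot is moved more than 50 mm (distance of any of pot_blue, pot_brown from where it was at the start of the episode above 0.05 m).
Of clamp_b1, clamp_b2, clamp_b3, clamp_o1, clamp_o2, clamp_o3 only 4 to 6 are there at a start; the rules pass over those that are not, and their reading is None.
At some moment in a run one of clamp_b1, clamp_b2, clamp_b3, clamp_o1, clamp_o2, clamp_o3 may be knocked a few centimetres aside while the robot is not near it.
It also fails if it takes over 210 s, if anything falls off the work surface, if the arm or the gripper's body presses on something with over 40 N, if the wrist force passes 120 N, or if a joint passes its speed limit or range.

## Robot

A 6-joint arm with a two-finger parallel gripper is mounted at the origin on the work surface. World frame = base frame: x ahead of the robot, y to its left, z up, the work surface at z = 0. Lengths are in m, angles in rad, forces in N, time in s.
With the tool pointing down it reaches from about 0.3 to 0.875 m from the base axis. Payload 4.2 kg.
Tool frame: the origin (TCP) lies on the centre line of the jaws, within the pads' length; the fingertips stand 8 mm ahead of it and the grasp point (between the pads) lies 11 mm behind it; z points along the fingers, y is the line along which they close (so a half turn about z gives the same grasp; the last joint's range is limited). The gripper opens to 85 mm and grips with 20 to 120 N. Pads are 22 mm wide; open, the fingers measure 114 mm over their backs; the gripper's body (76 mm by 85 mm) begins 54 mm behind the grasp point. The pads swing forward as they close: fully open they stand 13 mm farther back than shut.
Start: joints at [1.205, 0.32, 1.565, -0, 1.257, -0.02], TCP at [0.195, 0.541, 0.239] pointing down, gripper open.
Joint ranges: [-3.11, 3.11], [-0.84, 2.01], [0.21, 2.61], [-1.34, 4.49], [0.05, 2.63], [-2.56, 2.56]. Speed limits (rad/s): [2.57, 2.57, 3.14, 3.14, 3.14, 3.14].

## Interface

Orientations are given as a 3x3 rotation matrix whose columns are the frame's x, y, z axes.
In Python, from station import env, optics gives the robot as it stands. The module is installed in compiled form; this text tells all that it offers.
- The arm moves only by the shell command python3 -m jog 'ROWS' [OPENING] [FORCE]. ROWS is JSON, a list that holds one entry, the list of rows, each a list of 4 numbers: the shift along the world's x, y, z each as a share of 800 mm, from -1 to 1, then the turn about the world's z as a share of 90 degrees, from -1 to 1. In form: [[[x, y, z, yaw], ...]]. A call has 1 to 5 rows; each row is the pose to reach, as a shift and turn from the pose commanded when the call began; what a row does not reach only later rows make up. A row lasts 1/8 s, in which the tool goes at most 62.5 mm and 10.7 degrees, less where a joint would pass 70% of its speed; a pose out of reach is approached as far as the arm can. A call with a number of a shift or a turn outside -1 to 1 is refused whole. A call with a gripper value outside its range is refused whole. OPENING is the opening, from -1 (shut) to 1 (fully open), set as the call begins (- or left out, the last holds). The fingers move at their own pace and stop on an object; FORCE is the grip in N (left out, the last holds). Time passes only in rows, so rows that repeat a pose let the fingers close. It gives the time, the measured TCP pose, the force, the opening and the grip force at its end, in the units of the state.
- env.observe(): the state, without advancing time (a new reading comes with each control period).
- optics.grab_frame(name): name is "scene" or "top" or "wrist"; returns the picture (400x640x3 uint8, blue, green, red); there is no depth.
- optics.calibration(name): a dict with "fx", "fy", "cx", "cy" (pixels), "k1" (the pictures are not rectified: a ray, as slopes to the right and down, at radius r is drawn at 1 + k1 r^2 times it, then the intrinsics apply), "position" and "rotation" of the camera in the world. Camera axes: x right, y up, looking along -z (the intrinsics and any distortion apply to the point x, -y, -z); pixel columns grow to the right and rows downward; lengths in m; the calibration is good to about 2 mm. A picture is of the moment at which its call begins: read the wrist's pose just before it. calibration takes no time and is no camera call; for the wrist camera it gives the pose at the moment of the call.
- env.sign_off(): hands the job in; it is judged then, once.
Trained networks look in the newest picture that a camera, given by its name, has taken for a name from the list of things; names that differ only in an ending like _2 or _b are one class to them, and where a whole thing is asked for, a point or a joint stands for the part that bears it (a point fixed in the world has none). Each returns a list of dicts, best first, with "p" (0 to 1); they miss things now and then, are a little off and sometimes report something else, mostly with a low value. They report only what shows in the picture. A call takes as long as a camera call.
- optics.outline_of(camera, target): "mask" (400x640 bool, what is visible of it) and "location" ([column, row] in pixels, amid what is visible of it).
The state is a dict: "time": time; "joint_pos": joint angles; "dq": joint speeds; "joint_efforts": joint torques, N m; "ee_pos": TCP position; "ee_rot": TCP orientation; "contact_force": force on the tool from outside, world axes, zero at the start; "ft_torque": the same for the moment, N m; "gripper_width": opening from 0.0 (shut) to 1.0 (fully open); "grasp_force": force on a finger pad.
Only numpy, scipy, OpenCV 4.12 (cv2) and the standard library are available. Lean on these libraries where they do the work, as an engineer would, in place of code of your own. Each camera call takes 0.05 s, during which the arm holds its last target. There are 200 camera calls.

## Working session

There is one attempt and no reset: what is moved stays moved. The work goes in short steps, Python scripts to look and compute and a shell command to move; the robot and the scene stay as the last step left them, time stands still between calls to the robot, and variables do not carry over. Pictures are saved under pics/ and viewed, at most 14 in all, crops included, and the job is handed in when it is done.

```bash
mkdir -p pics; python3 - <<'E'
from station import env, optics
import cv2, numpy as np
print(env.observe())
for n in ("top","scene"):
    cv2.imwrite(f"pics/{n}0.png",optics.grab_frame(n)); print(n,optics.calibration(n))
E
```

```text
{'time': 0.0, 'joint_pos': array([ 1.20498573e+00,  3.20266263e-01,  1.56568308e+00, -2.63770523e-05,
        1.25740113e+00, -2.00015869e-02]), 'dq': array([ 0.00188677,  0.00051211,  0.00115742,  0.00117754, -0.00021674,
       -0.00082857]), 'joint_efforts': array([ 5.62533423e-04, -4.15538013e+01, -2.34161460e+01,  3.36979929e-05,
        8.31376092e-03, -3.17514855e-05]), 'ee_pos': array([0.1947404 , 0.54051999, 0.2384954 ]), 'ee_rot': array([[-9.40804300e-01,  3.38949705e-01, -6.05349869e-04],
       [ 3.38950245e-01,  9.40802853e-01, -1.65048398e-03],
       [ 1.00838255e-05, -1.75796592e-03, -9.99998455e-01]]), 'contact_force': array([ 0.79472654, -0.05852821, -0.41417638]), 'ft_torque': array([-0.01358133,  0.01836479,  0.00627346]), 'grasp_force': 0.0, 'gripper_width': 0.9989817184139465}
top {'fx': 484.5843713878008, 'fy': 484.5843713878008, 'cx': 321.5863587763421, 'cy': 201.30293421521327, 'k1': -0.15210116501874954, 'position': array([ 0.42991145, -0.02722989,  1.27713999]), 'rotation': array([[-0.00562769,  0.9947579 , -0.1021031 ],
       [-0.99971716, -0.00323742,  0.02356095],
       [ 0.02310689,  0.10220681,  0.99449477]])}
scene {'fx': 378.99121411270323, 'fy': 378.99121411270323, 'cx': 322.22165356799616, 'cy': 200.9716842828176, 'k1': -0.05301044926987153, 'position': array([1.06036233, 0.41764388, 0.67145275]), 'rotation': array([[-0.64903071, -0.50144583,  0.5721112 ],
       [ 0.76074681, -0.42300577,  0.49227067],
       [-0.00484074,  0.75473055,  0.65601705]])}
```

View pics/top0.png

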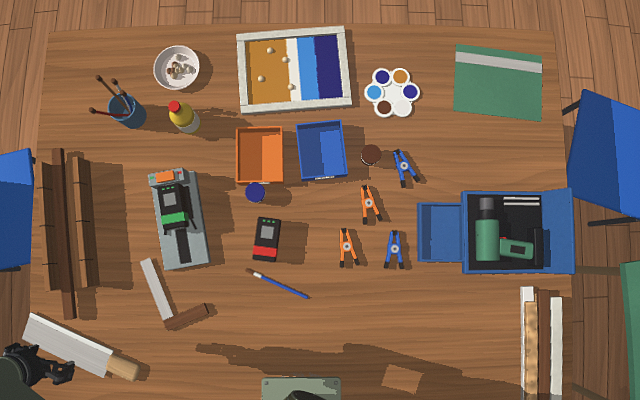

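View pics/scene0.png

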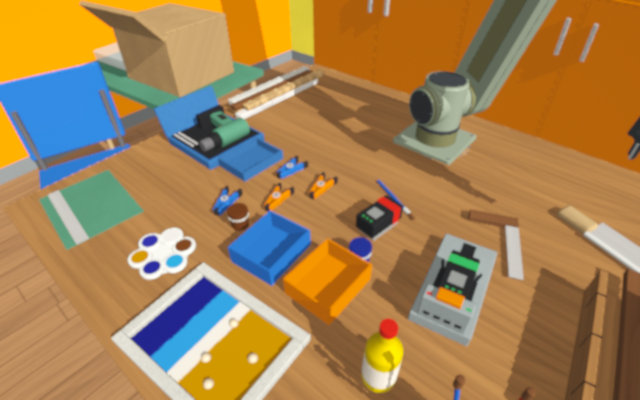

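The top view (up = world +x, right = -y) shows the charger at (180,220) with its orange button at (164,177). The red pack is at (266,240), the orange bin at (260,155) and the blue bin at (322,150). There are four clamps: blue at (403,168) and (395,248), orange at (370,203) and (346,246). The case bay is at (440,232) and the pots are at (371,154) and (255,191). The scene view agrees.

```bash
cat > h.py <<'E'
from station import env, optics
import cv2, numpy as np
from scipy.optimize import minimize
def proj(P,c):
    q=(np.asarray(P,float)-c["position"])@c["rotation"]; s=np.c_[q[:,0],-q[:,1]]/-q[:,2:]
    s*=1+c["k1"]*(s**2).sum(1,keepdims=True)
    return s*[c["fx"],c["fy"]]+[c["cx"],c["cy"]]
def unproj(uv,z,c):
    uv=np.atleast_2d(np.asarray(uv,float)); d=(uv-[c["cx"],c["cy"]])/[c["fx"],c["fy"]]; s=d.copy()
    for _ in range(20): s=d/(1+c["k1"]*(s**2).sum(1,keepdims=True))
    r=np.c_[s[:,0],-s[:,1],-np.ones(len(s))]@c["rotation"].T
    return c["position"]+r*((z-c["position"][2])/r[:,2:])
def box(x0,x1,y0,y1,z0,z1): return np.array([[x,y,z] for x in(x0,x1) for y in(y0,y1) for z in(z0,z1)])/1000.
def slab(p,z0,z1): return np.array([[x,y,z] for x,y in p for z in(z0,z1)])/1000.
M=dict(charger=[box(-115,130,-60,60,0,30),box(97,130,-46,46,0,92),box(103,125,-23,23,92,102)],
 pack=[box(-45,45,-26,26,0,14),box(-55,55,-29,29,14,58)],
 bin=[box(-72.5,72.5,-60,60,0,50)],
 bay=[box(-77.5,77.5,-60,60,0,30)],
 clamp=[slab([(-14,-17),(14,-17),(14,17),(-14,17)],0,22),slab([(-14,17),(-14,2),(-52,14),(-52,26)],4,18),slab([(-14,-17),(-14,-2),(-52,-14),(-52,-26)],4,18),slab([(14,-16),(14,16),(48,7),(48,-7)],4,18)])
S=4
def place(P,p,z=0):
    a=p[2]; R=np.array([[np.cos(a),-np.sin(a),0],[np.sin(a),np.cos(a),0],[0,0,1]]); return P@R.T+[p[0],p[1],z]
def render(parts,p,z,c,roi):
    x0,y0,w,h=roi; im=np.zeros((h*S,w*S),np.uint8)
    for P in parts:
        uv=(proj(place(P,p,z),c)-[x0,y0]+.5)*S
        cv2.fillConvexPoly(im,cv2.convexHull(np.round(uv*8).astype(np.int32)),255,shift=3)
    return cv2.resize(im,(w,h),interpolation=cv2.INTER_AREA)/255.
def fit(kind,views,p0,z=0,d=(.012,.012,.12)):
    """views: [(mask,calib)]; returns pose, iou list"""
    V=[]
    for m,c in views:
        x,y,w,h=cv2.boundingRect(m.astype(np.uint8)); x,y=max(x-25,0),max(y-25,0); w,h=min(w+50,640-x),min(h+50,400-y)
        V.append((m[y:y+h,x:x+w].astype(float),c,(x,y,w,h)))
    def iou(p):
        o=[]
        for m,c,roi in V:
            r=render(M[kind],p,z,c,roi); o.append(np.minimum(m,r).sum()/np.maximum(m,r).sum())
        return o
    best=None
    p=np.array(p0,float)
    for k in range(3):
        s=np.vstack([p]+[p+np.eye(3)[i]*d[i]*(1 if k%2==0 else -.5) for i in range(3)])
        r=minimize(lambda q:-sum(iou(q)),s[0],method="Nelder-Mead",options=dict(initial_simplex=s,xatol=1e-4,fatol=1e-5)); p=r.x
    return p,np.round(iou(p),3)
E
python3 - <<'E'
from h import *
import pickle
D={}
for n in("top","scene"):
    im=optics.grab_frame(n)
    c=optics.calibration(n); D[n]=dict(c=c,im=im)
    for t in("charger","release","pack_a","drill_case","bin_blue","bin_orange","clamp_b1","clamp_o1","pot_blue","pot_brown"):
        L=[o for o in optics.outline_of(n,t) if o["p"]>.3]; D[n][t]=L
        for o in L:
            m=o["mask"]; print(n,t,round(o["p"],2),np.round(o["location"]),m.sum(),np.round(unproj(o["location"],.02,c)[0][:2],3),im[m].mean(0).astype(int))
pickle.dump(D,open("D.pkl","wb"))
E
```

```text
top charger 0.88 [187. 229.] 3470 [0.489 0.296] [108 114 115]
top charger 0.73 [321. 152.] 2753 [ 0.691 -0.056] [148  87  59]
top release 0.52 [164. 176.] 150 [0.628 0.361] [ 59 125 225]
top pack_a 0.67 [171. 204.] 1168 [0.553 0.338] [62 78 62]
top pack_a 0.55 [263. 239.] 966 [0.46  0.096] [61 65 99]
top drill_case 0.76 [501. 233.] 12124 [ 0.473 -0.536] [103  80  58]
top bin_blue 0.98 [322. 151.] 2707 [ 0.692 -0.058] [150  87  58]
top bin_blue 0.69 [253. 191.] 313 [0.587 0.122] [121  54  55]
top bin_orange 0.78 [261. 156.] 2739 [0.679 0.102] [ 51  99 177]
top clamp_b1 0.87 [400. 163.] 339 [ 0.659 -0.266] [149  98  76]
top clamp_b1 0.77 [398. 249.] 382 [ 0.432 -0.254] [146  97  75]
top clamp_o1 0.91 [367. 204.] 356 [ 0.552 -0.175] [ 68 109 174]
top clamp_o1 0.73 [344. 248.] 335 [ 0.437 -0.115] [ 71 115 181]
top clamp_o1 0.62 [168. 175.] 198 [0.631 0.35 ] [ 60 118 208]
top pot_blue 0.84 [251. 192.] 340 [0.584 0.128] [118  57  58]
top pot_brown 0.65 [367. 156.] 350 [ 0.679 -0.178] [49 63 96]
scene charger 0.73 [448. 300.] 4705 [0.56  0.322] [133 146 148]
scene release 0.91 [449. 302.] 303 [0.563 0.326] [ 11 140 232]
scene pack_a 0.81 [380. 216.] 1306 [0.442 0.075] [61 65 99]
scene pack_a 0.66 [460. 273.] 1253 [0.481 0.312] [ 79 103  73]
scene drill_case 0.61 [212. 139.] 6403 [ 0.49  -0.544] [148 116  73]
scene bin_blue 0.57 [272. 246.] 3684 [ 0.687 -0.057] [188 111  47]
scene bin_orange 0.71 [327. 282.] 4557 [0.684 0.106] [  7 123 213]
scene clamp_b1 0.91 [291. 164.] 351 [ 0.426 -0.247] [175 122  88]
scene clamp_b1 0.67 [223. 199.] 356 [ 0.656 -0.276] [168 114  76]
scene clamp_o1 0.97 [278. 197.] 413 [ 0.555 -0.174] [ 44 130 202]
scene pot_blue 0.8 [359. 245.] 405 [0.556 0.095] [149  69  69]
scene pot_brown 0.85 [237. 214.] 483 [ 0.671 -0.203] [ 57  82 126]
scene pot_brown 0.43 [214. 139.] 6267 [ 0.485 -0.543] [148 116  72]
```

```bash
cat > f.py <<'E'
from h import *
import pickle
D=pickle.load(open("D.pkl","rb")); T,Sc=D["top"],D["scene"]
def near(v,t,loc): return min(D[v][t],key=lambda o:np.hypot(*(np.array(o["location"])-loc)))["mask"]
def go(name,kind,vs,p0,z=0,both=True):
    for lab,v in([("joint",vs)] if len(vs)==1 else [("joint",vs),("top",vs[:1]),("scene",vs[1:])]):
        p,i=fit(kind,v,p0,z); print(name,lab,np.round(p,4),i)
mt=near("top","charger",(187,229))|near("top","pack_a",(171,204))|near("top","release",(164,176))
ms=near("scene","charger",(448,300))|near("scene","pack_a",(460,273))|near("scene","release",(449,302))
M["charger"]=M["charger"]+[P+[.039,0,.03] for P in M["pack"]]
go("charger","charger",[(mt,T["c"]),(ms,Sc["c"])],(.52,.31,.15))
go("packa","pack",[(near("top","pack_a",(171,204)),T["c"])],(.56,.33,.15),.03)
go("packb","pack",[(near("top","pack_a",(263,239)),T["c"]),(near("scene","pack_a",(380,216)),Sc["c"])],(.455,.09,-.1))
go("binb","bin",[(near("top","bin_blue",(322,151)),T["c"]),(near("scene","bin_blue",(272,246)),Sc["c"])],(.69,-.056,.05))
go("bino","bin",[(near("top","bin_orange",(261,156)),T["c"]),(near("scene","bin_orange",(327,282)),Sc["c"])],(.68,.104,.0))
for n,t,a,b,p in[("b1","clamp_b1",(400,163),(223,199),(.66,-.27)),("b2","clamp_b1",(398,249),(291,164),(.44,-.25)),("o1","clamp_o1",(367,204),(278,197),(.555,-.175)),("o2","clamp_o1",(344,248),None,(.44,-.115))]:
    v=[(near("top",t,a),T["c"])]+([(near("scene",t,b),Sc["c"])] if b else [])
    best=max((fit("clamp",v,(*p,y)) for y in(-.6,-.2,.2,.6,2.7,3.3)),key=lambda r:r[1].sum()); print(n,np.round(best[0],4),best[1])
# bay: blue pixels
hsv=cv2.cvtColor(T["im"],cv2.COLOR_BGR2HSV); m=cv2.inRange(hsv,(100,100,40),(120,255,255))>0
r=np.zeros_like(m); r[195:268,412:463]=1; m&=r; print("bay px",m.sum())
cs=cv2.findContours(m.astype(np.uint8),cv2.RETR_EXTERNAL,2)[0]; k=max(cs,key=cv2.contourArea)
print(cv2.minAreaRect(k)); b=cv2.boxPoints(cv2.minAreaRect(k)); print(np.round(unproj(b,.03,T["c"]),3))
for n,L in(("blue","pot_blue"),("brown","pot_brown")): print(n,np.round(unproj(D["top"][L][0]["location"],.04,T["c"])[0],3))
print("release top",np.round(unproj(T["release"][0]["location"],.102,T["c"])[0],4),np.round(unproj(Sc["release"][0]["location"],.102,Sc["c"])[0],4))
E
python3 f.py
```

```text
charger joint [0.5027 0.3131 0.1795] [0.958 0.964]
charger top [0.5038 0.3149 0.1857] [0.971]
charger scene [0.5006 0.312  0.1815] [0.972]
packa joint [0.5426 0.3211 0.1969] [0.939]
packb joint [ 0.4588  0.0848 -0.1125] [0.882 0.907]
packb top [ 0.4611  0.0856 -0.1466] [0.894]
packb scene [ 0.4567  0.0823 -0.0938] [0.934]
binb joint [ 0.693  -0.056   0.1034] [0.975 0.962]
binb top [ 0.6936 -0.0551  0.1107] [0.98]
binb scene [ 0.6915 -0.058   0.1088] [0.981]
bino joint [0.6803 0.1045 0.0259] [0.968 0.967]
bino top [0.6811 0.1052 0.0216] [0.976]
bino scene [0.6786 0.1034 0.0237] [0.978]
b1 [ 0.6553 -0.2757  0.389 ] [0.718 0.805]
b2 [ 0.4351 -0.2456 -0.0184] [0.765 0.873]
o1 [ 0.5552 -0.1792  0.2471] [0.75  0.852]
o2 [ 0.4427 -0.1196  0.1544] [0.736]
bay px 2646
((439.5, 231.0), (72.0, 45.0), 90.0)
[[ 0.574 -0.307  0.03 ]
 [ 0.573 -0.428  0.03 ]
 [ 0.384 -0.423  0.03 ]
 [ 0.386 -0.303  0.03 ]]
blue [0.582 0.125 0.04 ]
brown [ 0.675 -0.175  0.04 ]
release top [0.615  0.3353 0.102 ] [0.6255 0.3378 0.102 ]
```

Fits from both cameras agree to about 2 mm. Moving to above the button, gripper shut.

```bash
python3 -m jog '[[[0.07,-0.03,0,0.07],[0.14,-0.06,0,0.14],[0.21,-0.09,0,0.21],[0.27,-0.12,0,0.28],[0.27,-0.12,0,0.336]]]' -1 60
python3 -m jog '[[[0.065,-0.034,0,0],[0.13,-0.07,0,0],[0.195,-0.105,0,0],[0.255,-0.138,0,0],[0.255,-0.138,0,0]]]'
python3 - <<'E'
from h import *
c=optics.calibration("wrist"); im=optics.grab_frame("wrist"); print(c)
cv2.imwrite("pics/w1.png",im)
print(env.observe()["ee_pos"],env.observe()["ee_rot"])
for t in("release","charger","pack_a"):
  for o in optics.outline_of("wrist",t):
    print(t,o["p"],o["location"],o["mask"].sum(),unproj(o["location"],.102,c))
E
```

```text
time: 1.82
ee_pos: [0.4143, 0.443, 0.239]
ee_rot: [[-0.984, -0.179, 0.001], [-0.179, 0.984, -0.0], [-0.001, -0.001, -1.0]]
contact_force: [-0.3, -0.1, -1.0]
gripper_width: -0.004
grasp_force: 0.0
time: 2.45
ee_pos: [0.618, 0.3319, 0.2382]
ee_rot: [[-0.984, -0.176, 0.0], [-0.176, 0.984, -0.001], [0.0, -0.001, -1.0]]
contact_force: [0.1, -0.0, 0.3]
gripper_width: -0.001
grasp_force: 0.0
{'fx': 360.3984055025679, 'fy': 360.3984055025679, 'cx': 315.6334310077745, 'cy': 197.84512690750736, 'k1': -0.007688226514864926, 'position': array([0.54115069, 0.3178118 , 0.37265358]), 'rotation': array([[-0.17665521, -0.93686148, -0.30180044],
       [ 0.98427189, -0.1685607 , -0.05287843],
       [-0.00133193, -0.30639494,  0.95190355]])}
[0.61601892 0.3333602  0.23844243] [[-9.83999831e-01 -1.78165568e-01 -1.16773470e-03]
 [-1.78165570e-01  9.84000518e-01 -1.02931866e-04]
 [ 1.16739046e-03  1.06765179e-04 -9.99999313e-01]]
release 0.75 [321.1, 181.5] 1834 [[0.6130668 0.3346715 0.102    ]]
release 0.28 [321.8, 77.7] 11358 [[0.53760441 0.32127619 0.102     ]]
charger 0.58 [284.0, 120.6] 14242 [[0.57212129 0.29927321 0.102     ]]
pack_a 0.93 [318.2, 77.1] 11477 [[0.53765816 0.3186771  0.102     ]]
pack_a 0.85 [78.5, 4.5] 352 [[0.52011906 0.15068133 0.102     ]]
```

View pics/w1.png

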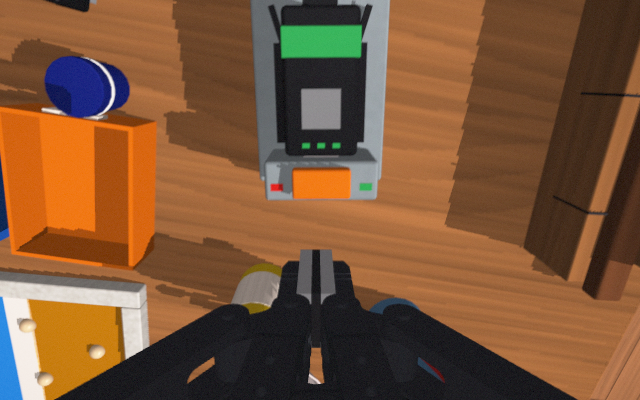

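The wrist view shows the button at (321,182), the pack's green tape at (321,40) and the tower square on, which matches the fit. Pressing now, and checking the pack fit at the same time.

```bash
python3 - <<'E'
from h import *
c=optics.calibration("wrist")
optics.grab_frame("wrist")
o=optics.outline_of("wrist","pack_a")[0]
print(fit("pack",[(o["mask"],c)],(.541,.32,.18),.03))
E
python3 -m jog '[[[-0.003,0,-0.07,0],[-0.003,0,-0.14,0],[-0.003,0,-0.155,0],[-0.003,0,-0.16,0],[-0.003,0,-0.16,0]]]'
python3 -m jog '[[[0,0,-0.006,0],[0,0,-0.009,0],[0,0,-0.010,0],[0,0,-0.010,0],[0,0,-0.010,0]]]'
```

```text
(array([0.541, 0.32 , 0.18 ]), array([0.]))
time: 3.38
ee_pos: [0.6137, 0.3355, 0.1138]
ee_rot: [[-0.983, -0.181, 0.004], [-0.181, 0.983, 0.002], [-0.004, 0.001, -1.0]]
contact_force: [-0.3, 0.7, 0.4]
gripper_width: -0.003
grasp_force: 0.0
time: 4.0
ee_pos: [0.6131, 0.3348, 0.104]
ee_rot: [[-0.983, -0.181, 0.002], [-0.181, 0.983, 0.001], [-0.002, 0.001, -1.0]]
contact_force: [1.7, 1.5, 5.4]
gripper_width: -0.004
grasp_force: 2.5
```

```bash
python3 -m jog '[[[0,0,-0.002,0],[0,0,-0.003,0],[0,0,-0.003,0],[0,0,-0.003,0],[0,0,-0.003,0]]]'
python3 -m jog '[[[0,0,0,0],[0,0,0.03,0],[0,0,0.1,0],[0,0,0.163,0],[0,0,0.163,0]]]'
python3 - <<'E'
from h import *
e=env.observe()
c=optics.calibration("wrist")
im=optics.grab_frame("wrist"); cv2.imwrite("pics/w2.png",im)
L=optics.outline_of("wrist","pack_a")
for o in L: print(o["p"],o["location"],o["mask"].sum())
o=max(L,key=lambda o:o["mask"].sum())
print(e["ee_pos"],fit("pack",[(o["mask"],c)],(.527,.318,.18),.03))
E
```

```text
time: 4.62
ee_pos: [0.613, 0.3348, 0.1016]
ee_rot: [[-0.983, -0.181, 0.001], [-0.181, 0.983, 0.001], [-0.002, 0.001, -1.0]]
contact_force: [1.1, 1.6, 5.7]
gripper_width: 0.0
grasp_force: 3.0
time: 5.25
ee_pos: [0.6134, 0.335, 0.2354]
ee_rot: [[-0.983, -0.181, 0.005], [-0.181, 0.983, 0.003], [-0.006, 0.002, -1.0]]
contact_force: [0.6, -0.1, -0.8]
gripper_width: 0.0
grasp_force: 0.0
0.69 [69.4, 7.2] 482
0.62 [313.4, 67.9] 10892
[0.61339403 0.33497865 0.23537509] (array([0.52465842, 0.31756008, 0.17866401]), array([0.983]))
```

View pics/w2.png

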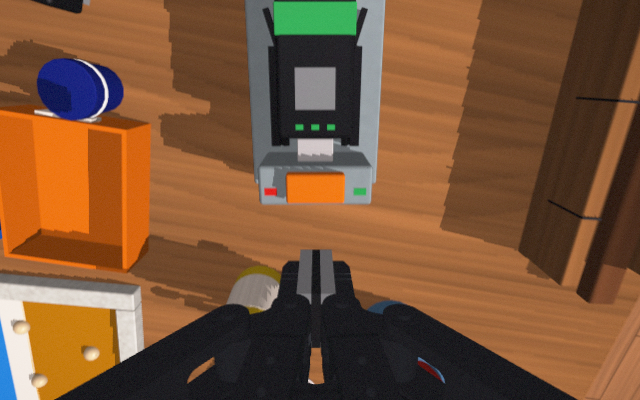

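The pack has been ejected: the plunger is visible at (315,150), and the pack fits at (0.5247, 0.3176) with yaw 0.179. Gripping it.

```bash
python3 -m jog '[[[-0.06,-0.011,0,0],[-0.111,-0.022,0,0],[-0.111,-0.022,0,0],[-0.111,-0.022,-0.05,0],[-0.111,-0.022,-0.1,0]]]' 1 60
python3 -m jog '[[[0,0,-0.05,0],[0,0,-0.09,0],[0,0,-0.115,0],[0,0,-0.123,0],[0,0,-0.123,0]]]'
python3 -m jog '[[[0,0,0,0],[0,0,0,0],[0,0,0,0],[0,0,0,0],[0,0,0,0]]]' -1 60
```

```text
time: 5.98
ee_pos: [0.5238, 0.3167, 0.149]
ee_rot: [[-0.983, -0.181, -0.001], [-0.181, 0.984, -0.001], [0.001, -0.001, -1.0]]
contact_force: [0.5, 1.1, -0.2]
gripper_width: 0.999
grasp_force: 0.0
time: 6.6
ee_pos: [0.5237, 0.3168, 0.052]
ee_rot: [[-0.984, -0.181, -0.001], [-0.181, 0.984, -0.001], [0.002, -0.001, -1.0]]
contact_force: [-0.2, 0.2, -0.3]
gripper_width: 1.002
grasp_force: 0.0
time: 7.22
ee_pos: [0.5243, 0.3175, 0.0541]
ee_rot: [[-0.983, -0.181, 0.002], [-0.181, 0.983, 0.001], [-0.002, 0.001, -1.0]]
contact_force: [-0.5, 1.5, 7.0]
gripper_width: 0.67
grasp_force: 64.1
```

```bash
python3 -m jog '[[[-0.025,-0.0045,0,0],[-0.05,-0.009,0,0],[-0.075,-0.0135,0,0],[-0.1,-0.018,0,0],[-0.111,-0.02,0,0]]]'
python3 -m jog '[[[0,0,0,0],[0,0,0.015,0],[0,0,0.04,0],[0,0,0.09,0],[0,0,0.16,0]]]'
python3 - <<'E'
from h import *
print(env.observe()["gripper_width"],env.observe()["contact_force"])
cv2.imwrite("pics/s3.png",optics.grab_frame("scene"))
E
```

```text
time: 7.85
ee_pos: [0.4353, 0.3012, 0.0541]
ee_rot: [[-0.983, -0.182, 0.003], [-0.182, 0.983, 0.001], [-0.003, 0.001, -1.0]]
contact_force: [2.8, 0.8, 4.3]
gripper_width: 0.671
grasp_force: 65.1
time: 8.48
ee_pos: [0.4337, 0.2999, 0.1805]
ee_rot: [[-0.984, -0.181, -0.004], [-0.181, 0.984, -0.003], [0.005, -0.002, -1.0]]
contact_force: [1.1, -0.3, -4.3]
gripper_width: 0.67
grasp_force: 65.0
0.6696558783777837 [ 1.09452389 -0.26709339 -4.34986096]
```

View pics/s3.png

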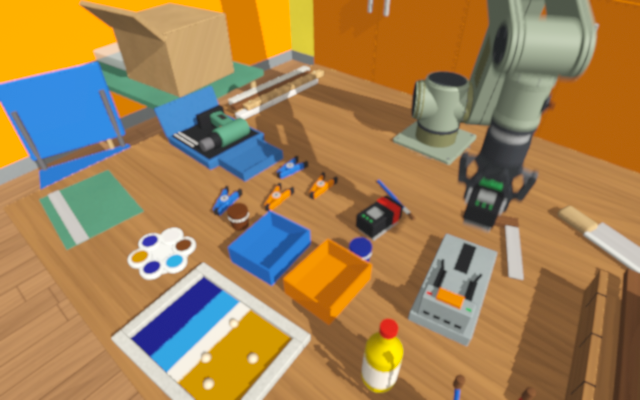

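The green pack is in the gripper at (485,200) and the charger's rails are clear. Next, the bay pose.

```bash
python3 - <<'E'
from h import *
import pickle
D=pickle.load(open("D.pkl","rb")); T=D["top"]
im=T["im"].astype(int); m=(im[...,0]>im[...,2]*1.3)&(im[...,0]>60)
for col in(422,430,438,446,454): r=np.where(m[190:275,col])[0]+190; print(col,r.min(),r.max(),len(r),np.round(unproj([[col,r.min()-.5],[col,r.max()+.5]],.03,T["c"])[:,:2],3).tolist())
for row in(210,220,230,240,250): r=np.where(m[row,400:470])[0]+400; print(row,r.min(),np.round(unproj([r.min()-.5,row],.03,T["c"])[0],3))
cv2.imwrite("pics/bay.png",cv2.resize(T["im"][185:285,400:480],None,fx=6,fy=6,interpolation=cv2.INTER_NEAREST))
E
```

```text
422 202 261 60 [[0.557, -0.32], [0.4, -0.316]]
430 202 261 60 [[0.557, -0.341], [0.4, -0.337]]
438 202 261 60 [[0.556, -0.363], [0.4, -0.359]]
446 203 261 59 [[0.554, -0.384], [0.399, -0.38]]
454 203 261 59 [[0.554, -0.406], [0.399, -0.401]]
210 417 [ 0.534 -0.304  0.03 ]
220 417 [ 0.508 -0.304  0.03 ]
230 417 [ 0.482 -0.303  0.03 ]
240 418 [ 0.456 -0.305  0.03 ]
250 400 [ 0.431 -0.258  0.03 ]
```

View pics/bay.png

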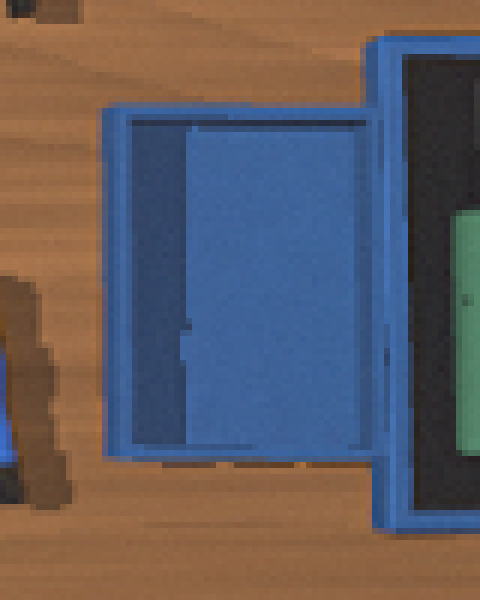

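Bay centre is about (0.478, -0.369), yaw about -0.02. Carrying the pack there.

```bash
python3 -m jog '[[[0.01,-0.06,0,0],[0.02,-0.13,0,-0.03],[0.03,-0.2,0,-0.06],[0.04,-0.27,0,-0.09],[0.055,-0.34,0,-0.127]]]'
python3 -m jog '[[[0,-0.07,0,0],[0,-0.14,0,0],[0,-0.21,0,0],[0,-0.28,0,0],[0,-0.35,0,0]]]'
python3 -m jog '[[[0,-0.07,0,0],[0,-0.14,0,0],[0,-0.14,0,0],[0,-0.14,-0.03,0],[0,-0.14,-0.06,0]]]'
```

```text
time: 9.15
ee_pos: [0.4783, 0.0271, 0.1806]
ee_rot: [[-1.0, 0.019, -0.001], [0.019, 1.0, -0.0], [0.001, -0.0, -1.0]]
contact_force: [1.4, 0.5, -4.0]
gripper_width: 0.672
grasp_force: 65.9
time: 9.78
ee_pos: [0.4782, -0.2528, 0.1805]
ee_rot: [[-1.0, 0.018, -0.001], [0.018, 1.0, 0.001], [0.001, 0.001, -1.0]]
contact_force: [2.2, -0.1, -4.1]
gripper_width: 0.675
grasp_force: 65.9
time: 10.4
ee_pos: [0.4784, -0.3621, 0.132]
ee_rot: [[-1.0, 0.018, -0.001], [0.018, 1.0, 0.001], [0.001, 0.001, -1.0]]
contact_force: [-0.6, 0.6, -3.4]
gripper_width: 0.672
grasp_force: 66.7
```

```bash
python3 -m jog '[[[0,0,-0.05,0],[0,0,-0.09,0],[0,0,-0.115,0],[0,0,-0.122,0],[0,0,-0.126,0]]]'
python3 -m jog '[[[0,0,0,0],[0,0,0,0],[0,0,0,0],[0,0,0,0],[0,0,0,0]]]' 0.68
python3 -m jog '[[[0,0,0.02,0],[0,0,0.06,0],[0,0,0.12,0],[0,0,0.18,0],[0,0,0.24,0]]]'
python3 - <<'E'
from h import *
cv2.imwrite("pics/w4.png",optics.grab_frame("wrist"))
c=optics.calibration("wrist")
for o in optics.outline_of("wrist","pack_a"): print(o["p"],o["location"],fit("pack",[(o["mask"],c)],(.478,-.363,0),.006))
E
```

```text
time: 11.02
ee_pos: [0.4791, -0.3627, 0.0323]
ee_rot: [[-1.0, 0.017, 0.0], [0.017, 1.0, 0.0], [-0.0, 0.0, -1.0]]
contact_force: [-1.2, -0.7, -3.3]
gripper_width: 0.671
grasp_force: 66.5
time: 11.65
ee_pos: [0.479, -0.3631, 0.0323]
ee_rot: [[-1.0, 0.018, 0.0], [0.018, 1.0, -0.0], [-0.0, -0.0, -1.0]]
contact_force: [-0.1, 0.2, -0.2]
gripper_width: 0.841
grasp_force: 0.0
time: 12.28
ee_pos: [0.4788, -0.3629, 0.227]
ee_rot: [[-1.0, 0.017, 0.001], [0.017, 1.0, -0.001], [-0.001, -0.001, -1.0]]
contact_force: [0.8, -0.4, -0.1]
gripper_width: 0.84
grasp_force: 0.0
0.59 [315.6, 171.7] (array([ 0.48719467, -0.36679432, -0.01075159]), array([0.971]))
```

View pics/w4.png

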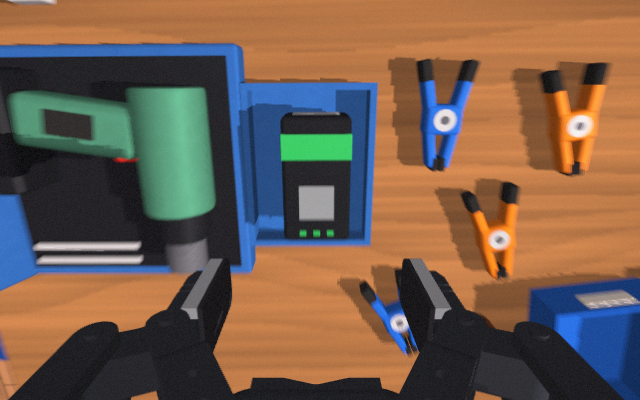

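The wrist view shows the green pack upright in the bay at (316,175). It also shows two blue clamps at (445,120) and (400,322), and two orange clamps at (580,125) and (499,240). Going for the red pack.

```bash
python3 -m jog '[[[-0.005,0.07,0,0],[-0.01,0.14,0,0],[-0.015,0.21,0,0],[-0.02,0.28,0,0],[-0.025,0.35,0,-0.06]]]' 1
python3 -m jog '[[[0,0.07,0,0],[0,0.14,0,0],[0,0.21,0,0],[0,0.21,0,0],[0,0.21,0,0]]]'
python3 - <<'E'
from h import *
e=env.observe(); print(e["ee_pos"],e["ee_rot"][:2,1])
c=optics.calibration("wrist"); optics.grab_frame("wrist")
for o in optics.outline_of("wrist","pack_a"): print(o["p"],o["location"],fit("pack",[(o["mask"],c)],(.459,.085,-.11),0))
E
```

```text
time: 13.0
ee_pos: [0.4583, -0.0813, 0.2244]
ee_rot: [[-0.993, 0.115, 0.0], [0.115, 0.993, 0.0], [-0.0, 0.0, -1.0]]
contact_force: [0.7, 0.7, 0.6]
gripper_width: 1.0
grasp_force: 0.0
time: 13.62
ee_pos: [0.4586, 0.0847, 0.2242]
ee_rot: [[-0.994, 0.111, -0.0], [0.111, 0.994, -0.001], [0.0, -0.001, -1.0]]
contact_force: [-0.2, 0.0, 0.2]
gripper_width: 0.998
grasp_force: 0.0
[0.45858781 0.08473519 0.22416326] [0.11069411 0.99385438]
0.63 [323.0, 174.1] (array([ 0.46122547,  0.08490833, -0.13812606]), array([0.947]))
```

```bash
python3 -m jog '[[[0.002,0,-0.07,-0.016],[0.002,0,-0.14,-0.016],[0.002,0,-0.2,-0.016],[0.002,0,-0.235,-0.016],[0.002,0,-0.247,-0.016]]]'
python3 -m jog '[[[0,0,0,0],[0,0,0,0],[0,0,0,0],[0,0,0,0],[0,0,0,0]]]' -1 60
python3 -m jog '[[[0,0,0.03,0],[0,0,0.08,0],[0,0,0.14,0],[0,0,0.18,0],[0,0,0.18,0]]]'
```

```text
time: 14.35
ee_pos: [0.4597, 0.0836, 0.0251]
ee_rot: [[-0.99, 0.139, -0.003], [0.139, 0.99, -0.0], [0.003, -0.001, -1.0]]
contact_force: [-0.1, 0.4, 0.4]
gripper_width: 1.003
grasp_force: 0.0
time: 14.98
ee_pos: [0.4617, 0.0849, 0.0278]
ee_rot: [[-0.991, 0.136, 0.003], [0.136, 0.991, 0.0], [-0.003, 0.001, -1.0]]
contact_force: [0.4, -2.8, 7.2]
gripper_width: 0.675
grasp_force: 65.9
time: 15.6
ee_pos: [0.4614, 0.0853, 0.1722]
ee_rot: [[-0.991, 0.136, 0.005], [0.136, 0.991, 0.001], [-0.005, 0.002, -1.0]]
contact_force: [0.6, 0.9, -5.0]
gripper_width: 0.67
grasp_force: 66.5
```

```bash
python3 -m jog '[[[-0.005,0.06,0,0.05],[-0.01,0.12,0,0.1],[-0.02,0.18,0,0.15],[-0.028,0.24,0,0.202],[-0.028,0.271,0,0.202]]]'
python3 -m jog '[[[0,0,0,0],[0,0,-0.06,0],[0,0,-0.11,0],[0,0,-0.13,0],[0,0,-0.13,0]]]'
python3 - <<'E'
from h import *
e=env.observe(); print(e["ee_pos"],e["ee_rot"][:2,1],e["contact_force"])
cv2.imwrite("pics/w5.png",optics.grab_frame("wrist"))
E
```

```text
time: 16.23
ee_pos: [0.4361, 0.3033, 0.1676]
ee_rot: [[-0.983, -0.182, -0.004], [-0.182, 0.983, -0.002], [0.005, -0.001, -1.0]]
contact_force: [0.2, -0.5, -4.0]
gripper_width: 0.669
grasp_force: 67.0
time: 16.85
ee_pos: [0.4363, 0.2997, 0.0639]
ee_rot: [[-0.984, -0.179, -0.006], [-0.179, 0.984, -0.004], [0.006, -0.003, -1.0]]
contact_force: [-0.3, -0.2, -4.3]
gripper_width: 0.672
grasp_force: 66.7
[0.43628302 0.29967005 0.06392511] [-0.17865018  0.98390874] [-0.27266049 -0.15756481 -4.27276034]
```

View pics/w5.png

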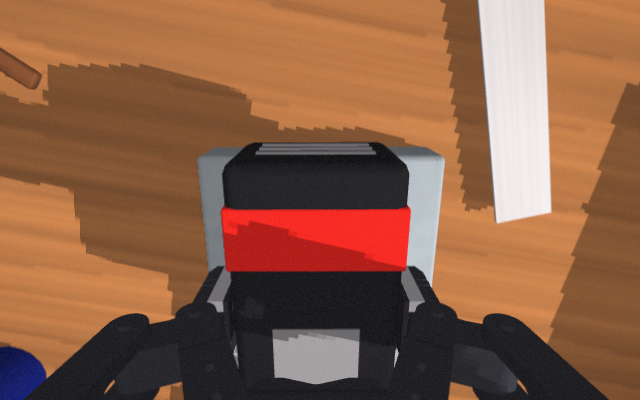

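The wrist view shows the red pack aligned over the apron. The pack's centre is at column 316 and the charger's at about column 321, so I shift about 2 mm to +y, then lower.

```bash
python3 -m jog '[[[-0.0005,0.0027,0,0],[-0.0005,0.0027,-0.005,0],[-0.0005,0.0027,-0.009,0],[-0.0005,0.0027,-0.011,0],[-0.0005,0.0027,-0.011,0]]]'
```

```text
time: 17.52
ee_pos: [0.4378, 0.304, 0.0579]
ee_rot: [[-0.984, -0.18, 0.0], [-0.18, 0.984, 0.0], [-0.0, 0.0, -1.0]]
contact_force: [0.1, -1.0, -3.0]
gripper_width: 0.669
grasp_force: 67.2
```

```bash
python3 -m jog '[[[0,0,-0.0025,0],[0,0,-0.0025,0]]]'; python3 -m jog '[[[0,0,-0.0015,0],[0,0,-0.0015,0]]]';python3 -m jog '[[[0,0,0,0],[0,0,0,0]]]'
python3 - <<'E'
from h import *
c=optics.calibration("wrist"); im=optics.grab_frame("wrist").astype(int); e=env.observe()
g=(im.max(2)-im.min(2)<30)&(im.mean(2)>100)
for r in(170,190,210,230,250):
    w=np.where(g[r,180:470])[0]+180; red=np.where(im[r,:,2]>im[r,:,1]+90)[0]; red=red[(red>200)&(red<430)]
    print(r,w.min(),w.max(),(w.min()+w.max())/2,np.round(unproj([(w.min()+w.max())/2,r],.03,c)[0],4), (red.min()+red.max())/2 if len(red) else None, np.round(unproj([(red.min()+red.max())/2,r],.088,c)[0],4) if len(red) else None)
print(e["ee_pos"])
E
```

```text
time: 17.77
ee_pos: [0.4379, 0.3041, 0.0578]
ee_rot: [[-0.984, -0.18, 0.001], [-0.18, 0.984, 0.001], [-0.001, 0.001, -1.0]]
contact_force: [-4.2, -2.4, 12.3]
gripper_width: 0.667
grasp_force: 68.8
time: 18.02
ee_pos: [0.4379, 0.3041, 0.0578]
ee_rot: [[-0.984, -0.179, 0.002], [-0.179, 0.984, 0.001], [-0.002, 0.001, -1.0]]
contact_force: [-7.1, -3.8, 19.2]
gripper_width: 0.666
grasp_force: 70.0
time: 18.27
ee_pos: [0.4379, 0.3041, 0.0578]
ee_rot: [[-0.984, -0.18, 0.002], [-0.18, 0.984, 0.001], [-0.002, 0.001, -1.0]]
contact_force: [-6.7, -4.0, 21.4]
gripper_width: 0.669
grasp_force: 70.0
170 184 438 311.0 [0.3997 0.2944 0.03  ] None None
190 187 436 311.5 [0.4091 0.2963 0.03  ] None None
210 189 434 311.5 [0.4189 0.2981 0.03  ] 315.5 [0.398  0.2962 0.088 ]
230 192 432 312.0 [0.4291 0.3002 0.03  ] 315.5 [0.4045 0.2974 0.088 ]
250 194 430 312.0 [0.4397 0.3021 0.03  ] 315.5 [0.4113 0.2987 0.088 ]
[0.43791399 0.30410587 0.05782526]
```

```bash
python3 -m jog '[[[0,0,0.004,0],[0.0005,-0.0025,0.006,0],[0.0005,-0.0025,0.006,0],[0.0005,-0.0025,0.004,0],[0.0005,-0.0025,0.003,0]]]'; python3 -m jog '[[[0,0,-0.001,0],[0,0,-0.001,0]]]'
python3 - <<'E'
from h import *
c=optics.calibration("wrist"); im=optics.grab_frame("wrist").astype(int); e=env.observe()
g=(im.max(2)-im.min(2)<30)&(im.mean(2)>100)
for r in(210,230,250):
    w=np.where(g[r,180:470])[0]+180; red=np.where(im[r,:,2]>im[r,:,1]+90)[0]; red=red[(red>200)&(red<430)]
    a=unproj([(w.min()+w.max())/2,r],.03,c)[0]; b=unproj([(red.min()+red.max())/2,r],.088,c)[0]
    print(w.min(),w.max(),red.min(),red.max(),"pack - charger line, mm",1000*(b[1]-a[1]-(b[0]-a[0])*.182))
print(e["ee_pos"],e["contact_force"])
E
```

```text
time: 18.95
ee_pos: [0.4382, 0.3019, 0.0578]
ee_rot: [[-0.984, -0.179, 0.0], [-0.179, 0.984, 0.0], [-0.0, 0.0, -1.0]]
contact_force: [-3.3, -2.6, 10.7]
gripper_width: 0.671
grasp_force: 68.5
time: 19.2
ee_pos: [0.4382, 0.3019, 0.0578]
ee_rot: [[-0.984, -0.18, 0.001], [-0.18, 0.984, 0.0], [-0.001, 0.0, -1.0]]
contact_force: [-4.6, -3.2, 11.0]
gripper_width: 0.672
grasp_force: 69.0
194 439 221 410 pack - charger line, mm -0.46468984797267027
196 436 223 408 pack - charger line, mm -0.22840856741508567
198 434 224 407 pack - charger line, mm -0.23545973064496503
[0.43815124 0.30191117 0.05782076] [-3.10720718 -3.11901169 11.10945362]
```

```bash
python3 -m jog '[[[0.018,0.0033,0.0005,0],[0.036,0.0066,0.0005,0],[0.054,0.0098,0.0005,0],[0.074,0.0135,0.0005,0],[0.074,0.0135,0.0005,0]]]'
```

```text
time: 19.88
ee_pos: [0.5004, 0.314, 0.0579]
ee_rot: [[-0.984, -0.179, 0.006], [-0.179, 0.984, 0.003], [-0.006, 0.002, -1.0]]
contact_force: [2.3, 1.8, 5.0]
gripper_width: 0.668
grasp_force: 68.3
```

```bash
python3 -m jog '[[[0.015,0.0027,0,0],[0.03,0.0054,0,0],[0.042,0.0076,0,0],[0.05,0.009,0,0],[0.05,0.009,0,0]]]'
python3 -m jog '[[[0.003,0.0005,0,0],[0.005,0.0009,0,0],[0.005,0.0009,0,0]]]'
```

```text
time: 20.5
ee_pos: [0.5363, 0.3201, 0.0578]
ee_rot: [[-0.984, -0.179, -0.002], [-0.179, 0.984, 0.0], [0.002, 0.001, -1.0]]
contact_force: [-6.5, -1.5, 10.7]
gripper_width: 0.673
grasp_force: 68.7
time: 20.88
ee_pos: [0.5394, 0.3206, 0.0579]
ee_rot: [[-0.984, -0.179, -0.004], [-0.179, 0.984, -0.0], [0.004, 0.0, -1.0]]
contact_force: [-9.0, -2.0, 11.1]
gripper_width: 0.674
grasp_force: 68.8
```

```bash
python3 -m jog '[[[0.003,0.0005,0,0],[0.003,0.0005,0,0]]]'
python3 -m jog '[[[0.003,0.0005,0,0],[0.003,0.0005,0,0]]]'
python3 -m jog '[[[0.003,0.0005,0,0],[0.003,0.0005,0,0]]]'
```

```text
time: 21.12
ee_pos: [0.5417, 0.3211, 0.0579]
ee_rot: [[-0.984, -0.179, -0.004], [-0.179, 0.984, -0.0], [0.004, 0.0, -1.0]]
contact_force: [-8.8, -1.2, 11.9]
gripper_width: 0.668
grasp_force: 68.8
time: 21.38
ee_pos: [0.5439, 0.3215, 0.0579]
ee_rot: [[-0.984, -0.179, -0.004], [-0.179, 0.984, -0.0], [0.004, 0.0, -1.0]]
contact_force: [-10.5, -1.5, 12.0]
gripper_width: 0.67
grasp_force: 69.0
time: 21.62
ee_pos: [0.5459, 0.3219, 0.0579]
ee_rot: [[-0.984, -0.179, -0.005], [-0.179, 0.984, -0.001], [0.005, 0.0, -1.0]]
contact_force: [-11.9, -1.8, 11.8]
gripper_width: 0.672
grasp_force: 69.1
```

```bash
python3 -m jog '[[[0.003,0.0005,0,0],[0.003,0.0005,0,0]]]'
python3 -m jog '[[[0.003,0.0005,0,0],[0.003,0.0005,0,0]]]'
python3 - <<'E'
from h import *
c=optics.calibration("wrist"); cv2.imwrite("pics/w6.png",optics.grab_frame("wrist"))
c=optics.calibration("scene"); im=optics.grab_frame("scene"); cv2.imwrite("pics/s6.png",cv2.resize(im[180:360,370:540],None,fx=3.3,fy=3.3))
E
```

```text
time: 21.88
ee_pos: [0.5459, 0.3218, 0.0578]
ee_rot: [[-0.984, -0.179, -0.01], [-0.179, 0.984, -0.002], [0.01, -0.0, -1.0]]
contact_force: [-16.1, -2.8, 16.1]
gripper_width: 0.673
grasp_force: 69.5
time: 22.12
ee_pos: [0.5459, 0.3218, 0.0578]
ee_rot: [[-0.984, -0.179, -0.015], [-0.179, 0.984, -0.003], [0.016, -0.001, -1.0]]
contact_force: [-22.0, -1.5, 19.3]
gripper_width: 0.668
grasp_force: 70.0
```

View pics/s6.png

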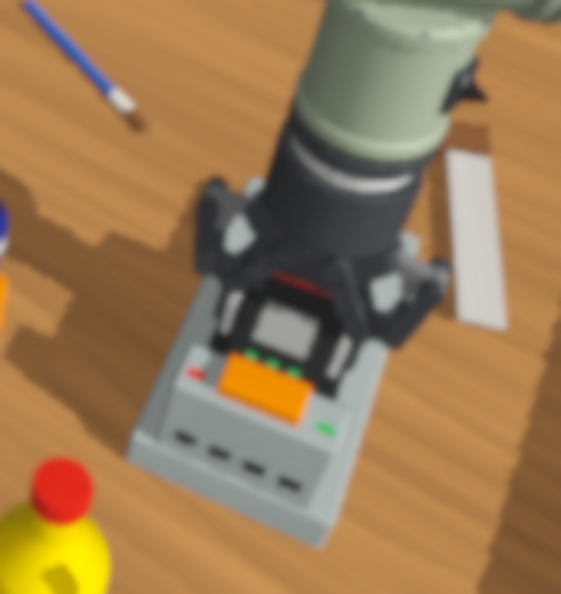

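The pack is against the hard stop: the position stays put while the force rises. Easing back, releasing and checking.

```bash
python3 -m jog '[[[-0.005,-0.001,0,0],[-0.009,-0.0016,0,0],[-0.009,-0.0016,0.002,0],[-0.009,-0.0016,0.002,0]]]'
python3 -m jog '[[[0,0,0,0],[0,0,0,0],[0,0,0,0],[0,0,0,0]]]' 0.75
python3 -m jog '[[[0,0,0.03,0],[0,0,0.08,0],[0,0,0.14,0],[0,0,0.21,0],[0.06,0.01,0.21,0]]]'
python3 - <<'E'
from h import *
c=optics.calibration("wrist"); im=optics.grab_frame("wrist"); cv2.imwrite("pics/w7.png",im)
o=max(optics.outline_of("wrist","pack_a"),key=lambda o:o["mask"].sum())
print(env.observe()["ee_pos"],fit("pack",[(o["mask"],c)],(.541,.32,.18),.03))
E
```

```text
time: 22.72
ee_pos: [0.5446, 0.3214, 0.058]
ee_rot: [[-0.984, -0.179, -0.004], [-0.179, 0.984, -0.0], [0.004, 0.0, -1.0]]
contact_force: [-5.7, 0.8, 4.5]
gripper_width: 0.668
grasp_force: 68.0
time: 23.22
ee_pos: [0.5464, 0.3214, 0.0581]
ee_rot: [[-0.984, -0.179, 0.0], [-0.179, 0.984, 0.0], [-0.0, 0.0, -1.0]]
contact_force: [-0.1, 0.1, -0.1]
gripper_width: 0.876
grasp_force: 0.0
time: 23.85
ee_pos: [0.5949, 0.3307, 0.2338]
ee_rot: [[-0.983, -0.181, 0.01], [-0.181, 0.983, 0.006], [-0.011, 0.004, -1.0]]
contact_force: [0.7, 0.1, 0.3]
gripper_width: 0.875
grasp_force: 0.0
[0.59780358 0.32979012 0.2267205 ] (array([0.54347952, 0.32068944, 0.18225931]), array([0.961]))
```

View pics/w7.png

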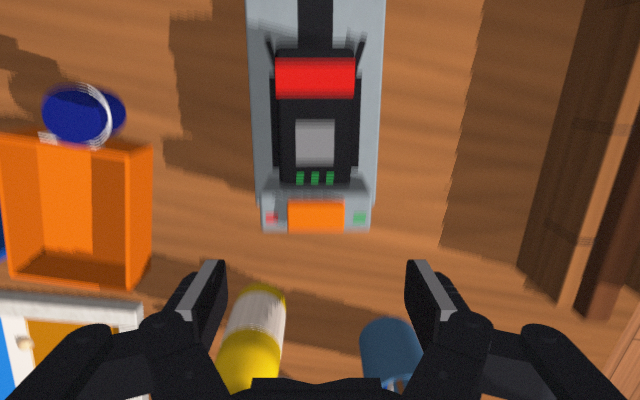

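The red pack is home with no plunger visible, and the fit gives (0.5435, 0.3207). Now the clamps, starting with orange o2.

```bash
cat > cl.py <<'E'
from h import *
import sys
def clamps(n="wrist"):
    c=optics.calibration(n); e=env.observe(); im=optics.grab_frame(n); a=e["ee_rot"][:2,1]; t=np.arctan2(a[1],a[0])-np.pi/2
    print("tcp",np.round(e["ee_pos"],4),"yaw",round(t,3),"w",round(e["gripper_width"],2))
    for k in("clamp_b1","clamp_o1"):
        for o in optics.outline_of(n,k):
            if o["p"]<.4 or o["mask"].sum()<200 and n=="wrist": continue
            p0=unproj(o["location"],.015,c)[0][:2]
            b=max((fit("clamp",[(o["mask"],c)],(*p0,y)) for y in(-.8,-.3,.2,.7)),key=lambda r:r[1].sum())
            # steel disc: bright, unsaturated, inside filled hull
            h=cv2.fillConvexPoly(np.zeros((400,640),np.uint8),cv2.convexHull(np.argwhere(o["mask"])[:,::-1].astype(np.int32)),1)>0
            w=h&(im.max(2).astype(int)-im.min(2)<45)&(im.mean(2)>140); d=None
            if w.sum()>5: d=np.round(unproj(np.argwhere(w)[:,::-1].mean(0),.022,c)[0][:2],4)
            print(k,round(o["p"],2),np.round(o["location"]),"fit",np.round(b[0],3),b[1],"disc",d,w.sum(),
              "rows dx,dy,dyaw from tcp",np.round(((d if d is not None else b[0][:2])-e["ee_pos"][:2])/.8,4),round((b[0][2]-t)/(np.pi/2),3))
if __name__=="__main__": clamps(*sys.argv[1:])
E
python3 -m jog '[[[-0.015,-0.07,0,0],[-0.03,-0.14,0,0],[-0.06,-0.21,0,0],[-0.09,-0.28,0,0],[-0.12,-0.35,0,0]]]' 0.41
python3 -m jog '[[[-0.03,-0.07,0,0],[-0.06,-0.14,0,0],[-0.0725,-0.2125,0,0],[-0.0725,-0.2125,0,0],[-0.0725,-0.2125,0,0]]]'
python3 cl.py
```

```text
time: 24.58
ee_pos: [0.4963, 0.0477, 0.2256]
ee_rot: [[-0.984, -0.18, -0.001], [-0.18, 0.984, -0.0], [0.001, -0.0, -1.0]]
contact_force: [0.3, -0.5, 0.1]
gripper_width: 0.702
grasp_force: 0.0
time: 25.2
ee_pos: [0.4396, -0.1202, 0.2258]
ee_rot: [[-0.984, -0.179, -0.001], [-0.179, 0.984, 0.001], [0.001, 0.001, -1.0]]
contact_force: [-0.1, 0.0, -0.1]
gripper_width: 0.708
grasp_force: 0.0
tcp [ 0.4396 -0.1202  0.2258] yaw 0.18 w 0.71
clamp_b1 0.93 [146. 301.] fit [ 0.656 -0.276  0.364] [0.525] disc [ 0.6475 -0.2749] 12 rows dx,dy,dyaw from tcp [ 0.2599 -0.1933] 0.118
clamp_b1 0.6 [159. 109.] fit [ 0.42  -0.274  0.058] [0.841] disc [ 0.419  -0.2733] 304 rows dx,dy,dyaw from tcp [-0.0257 -0.1913] -0.078
clamp_o1 0.76 [246. 246.] fit [ 0.557 -0.178  0.25 ] [0.599] disc [ 0.5555 -0.1723] 56 rows dx,dy,dyaw from tcp [ 0.1449 -0.0651] 0.045
clamp_o1 0.72 [315. 164.] fit [ 0.445 -0.12   0.154] [0.804] disc [ 0.4433 -0.1201] 248 rows dx,dy,dyaw from tcp [0.0046 0.0002] -0.016
```

```bash
python3 -m jog '[[[0.005,0,-0.07,-0.016],[0.005,0,-0.14,-0.016],[0.005,0,-0.21,-0.016],[0.005,0,-0.25,-0.016],[0.005,0,-0.266,-0.016]]]'
python3 -m jog '[[[0,0,0,0],[0,0,0,0],[0,0,0,0],[0,0,0,0]]]' -1 50
python3 -m jog '[[[0,0,0.04,0],[0,0,0.1,0],[0,0,0.16,0],[0,0,0.19,0]]]'
```

```text
time: 25.98
ee_pos: [0.4434, -0.1192, 0.0117]
ee_rot: [[-0.988, -0.157, -0.003], [-0.157, 0.988, 0.001], [0.003, 0.002, -1.0]]
contact_force: [-0.0, -0.1, -1.4]
gripper_width: 0.704
grasp_force: 0.0
time: 26.48
ee_pos: [0.4449, -0.1208, 0.0144]
ee_rot: [[-0.988, -0.154, 0.002], [-0.154, 0.988, -0.0], [-0.002, -0.001, -1.0]]
contact_force: [0.2, 0.5, 5.5]
gripper_width: 0.383
grasp_force: 50.4
time: 26.98
ee_pos: [0.4449, -0.121, 0.1682]
ee_rot: [[-0.988, -0.154, 0.004], [-0.154, 0.988, -0.001], [-0.004, -0.002, -1.0]]
contact_force: [0.5, -0.7, -1.1]
gripper_width: 0.383
grasp_force: 50.1
```

```bash
python3 -m jog '[[[0.05,0.045,0,-0.02],[0.1,0.09,0,-0.04],[0.15,0.135,0,-0.06],[0.2,0.18,0,-0.082],[0.25,0.22,0,-0.082]]]'
python3 -m jog '[[[0.045,0.04,0,0],[0.045,0.04,-0.05,0],[0.045,0.04,-0.11,0],[0.045,0.04,-0.15,0],[0.045,0.04,-0.166,0]]]'
python3 -m jog '[[[0,0,0,0],[0,0,0,0],[0,0,0,0]]]' 0.02
python3 -m jog '[[[0,0,0.05,0],[0,0,0.12,0],[0,0,0.19,0],[0,0,0.23,0]]]'
```

```text
time: 27.6
ee_pos: [0.645, 0.0567, 0.1653]
ee_rot: [[-1.0, -0.027, -0.0], [-0.027, 1.0, -0.0], [0.0, -0.0, -1.0]]
contact_force: [0.9, -0.0, 0.0]
gripper_width: 0.384
grasp_force: 50.0
time: 28.22
ee_pos: [0.6786, 0.0871, 0.0301]
ee_rot: [[-1.0, -0.026, -0.004], [-0.026, 1.0, -0.0], [0.004, -0.0, -1.0]]
contact_force: [0.4, -1.0, -0.9]
gripper_width: 0.385
grasp_force: 50.0
time: 28.6
ee_pos: [0.6811, 0.0875, 0.0344]
ee_rot: [[-1.0, -0.026, 0.003], [-0.026, 1.0, 0.0], [-0.003, 0.0, -1.0]]
contact_force: [-0.5, -0.2, 0.9]
gripper_width: 0.51
grasp_force: 0.0
time: 29.1
ee_pos: [0.6812, 0.0875, 0.2218]
ee_rot: [[-1.0, -0.026, 0.007], [-0.026, 1.0, 0.001], [-0.007, 0.001, -1.0]]
contact_force: [-0.1, 0.0, -0.1]
gripper_width: 0.508
grasp_force: 0.0
```

```bash
python3 -m jog '[[[-0.03,-0.065,0,0.03],[-0.06,-0.13,0,0.06],[-0.09,-0.195,0,0.09],[-0.12,-0.26,0,0.12],[-0.156,-0.329,0,0.143]]]' 0.41
python3 -m jog '[[[0,0,0,0],[0,0,0,0],[0,0,0,0]]]'
python3 cl.py
```

```text
time: 29.72
ee_pos: [0.5548, -0.1774, 0.2178]
ee_rot: [[-0.968, -0.25, 0.003], [-0.25, 0.968, -0.001], [-0.002, -0.001, -1.0]]
contact_force: [0.4, -0.4, -0.3]
gripper_width: 0.71
grasp_force: 0.0
time: 30.1
ee_pos: [0.556, -0.1746, 0.2169]
ee_rot: [[-0.968, -0.25, 0.001], [-0.25, 0.968, 0.0], [-0.001, -0.0, -1.0]]
contact_force: [-0.6, 1.1, -0.2]
gripper_width: 0.703
grasp_force: 0.0
tcp [ 0.556  -0.1746  0.2169] yaw 0.253 w 0.7
clamp_b1 0.88 [199. 226.] fit [ 0.656 -0.275  0.396] [0.805] disc [ 0.6551 -0.2748] 243 rows dx,dy,dyaw from tcp [ 0.1239 -0.1252] 0.091
clamp_b1 0.64 [236.  21.] fit [ 0.42  -0.275  0.12 ] [0.802] disc None 0 rows dx,dy,dyaw from tcp [-0.1704 -0.1259] -0.084
clamp_o1 0.91 [540. 308.] fit [ 0.646  0.13  -1.256] [0.331] disc None 0 rows dx,dy,dyaw from tcp [0.1126 0.3808] -0.96
clamp_o1 0.72 [312. 161.] fit [ 0.558 -0.179  0.22 ] [0.794] disc [ 0.5565 -0.1789] 270 rows dx,dy,dyaw from tcp [ 0.0006 -0.0053] -0.021
```

```bash
python3 -m jog '[[[0.001,-0.004,-0.07,-0.013],[0.001,-0.004,-0.14,-0.013],[0.001,-0.004,-0.2,-0.013],[0.001,-0.004,-0.24,-0.013],[0.001,-0.004,-0.2555,-0.013]]]'
python3 -m jog '[[[0,0,0,0],[0,0,0,0],[0,0,0,0],[0,0,0,0]]]' -1 50
python3 -m jog '[[[0,0,0.04,0],[0,0,0.1,0],[0,0,0.16,0],[0,0,0.19,0]]]'
```

```text
time: 30.88
ee_pos: [0.5554, -0.178, 0.0101]
ee_rot: [[-0.973, -0.23, -0.003], [-0.23, 0.973, 0.001], [0.003, 0.002, -1.0]]
contact_force: [-0.7, 0.5, 0.7]
gripper_width: 0.704
grasp_force: 0.0
time: 31.38
ee_pos: [0.5568, -0.1792, 0.0133]
ee_rot: [[-0.974, -0.229, 0.002], [-0.229, 0.974, -0.001], [-0.002, -0.001, -1.0]]
contact_force: [0.2, 0.7, 4.2]
gripper_width: 0.383
grasp_force: 51.5
time: 31.88
ee_pos: [0.557, -0.1794, 0.1674]
ee_rot: [[-0.974, -0.229, 0.005], [-0.229, 0.974, -0.001], [-0.004, -0.002, -1.0]]
contact_force: [0.5, 0.4, -1.3]
gripper_width: 0.383
grasp_force: 51.1
```

```bash
python3 -m jog '[[[0.025,0.06,0,-0.03],[0.05,0.12,0,-0.06],[0.075,0.18,0,-0.09],[0.1,0.24,0,-0.131],[0.125,0.3,0,-0.131]]]'
python3 -m jog '[[[0.028,0.076,0,0],[0.028,0.076,-0.02,0],[0.028,0.076,-0.08,0],[0.028,0.076,-0.135,0],[0.028,0.076,-0.14,0]]]'
python3 -m jog '[[[0,0,0,0],[0,0,0,0],[0,0,0,0]]]' 0.02
python3 -m jog '[[[0,0,0.05,0],[0,0,0.12,0],[0,0,0.19,0],[0,0,0.21,0]]]'
python3 -m jog '[[[-0.01,-0.06,0,0],[-0.03,-0.12,0,0.06],[-0.03,-0.19,0,0.12],[-0.03,-0.26,0,0.18],[-0.03,-0.33,0,0.23]]]' 0.41
python3 -m jog '[[[0,-0.07,0,0],[0,-0.14,0,0],[0,-0.16,0,0],[0,-0.16,0,0],[0,-0.16,0,0]]]'
python3 cl.py
```

```text
time: 32.5
ee_pos: [0.6564, 0.0625, 0.1643]
ee_rot: [[-1.0, -0.025, 0.0], [-0.025, 1.0, -0.0], [-0.0, -0.0, -1.0]]
contact_force: [0.4, -0.4, -0.7]
gripper_width: 0.386
grasp_force: 51.0
time: 33.12
ee_pos: [0.6752, 0.1204, 0.0481]
ee_rot: [[-1.0, -0.024, -0.009], [-0.024, 1.0, -0.002], [0.009, -0.001, -1.0]]
contact_force: [-0.5, -0.4, 0.6]
gripper_width: 0.383
grasp_force: 51.0
time: 33.5
ee_pos: [0.6796, 0.1218, 0.0542]
ee_rot: [[-1.0, -0.025, 0.004], [-0.025, 1.0, 0.001], [-0.004, 0.001, -1.0]]
contact_force: [0.4, -0.3, -0.5]
gripper_width: 0.511
grasp_force: 0.0
time: 34.0
ee_pos: [0.6803, 0.1221, 0.2264]
ee_rot: [[-1.0, -0.025, 0.01], [-0.025, 1.0, 0.002], [-0.01, 0.001, -1.0]]
contact_force: [0.7, -0.1, 0.1]
gripper_width: 0.513
grasp_force: 0.0
time: 34.62
ee_pos: [0.654, -0.1438, 0.22]
ee_rot: [[-0.925, -0.379, -0.0], [-0.379, 0.925, 0.0], [0.0, 0.0, -1.0]]
contact_force: [1.1, -0.1, -0.6]
gripper_width: 0.705
grasp_force: 0.0
time: 35.25
ee_pos: [0.6546, -0.2685, 0.2201]
ee_rot: [[-0.926, -0.378, -0.0], [-0.378, 0.926, 0.001], [-0.0, 0.001, -1.0]]
contact_force: [0.4, 0.2, 0.3]
gripper_width: 0.704
grasp_force: 0.0
tcp [ 0.6546 -0.2685  0.2201] yaw 0.388 w 0.7
clamp_b1 0.7 [308. 162.] fit [ 0.656 -0.275  0.396] [0.799] disc [ 0.6549 -0.2747] 281 rows dx,dy,dyaw from tcp [ 0.0004 -0.0077] 0.005
clamp_o1 0.65 [621. 308.] fit [ 0.651  0.12  -0.362] [0.583] disc [0.6769 0.0908] 182 rows dx,dy,dyaw from tcp [0.0279 0.4491] -0.477
clamp_o1 0.56 [624. 336.] fit [ 0.685  0.147 -0.426] [0.849] disc None 0 rows dx,dy,dyaw from tcp [0.0383 0.5194] -0.518
```

```bash
python3 -m jog '[[[0.0005,-0.0075,-0.07,0.003],[0.0005,-0.0075,-0.14,0.003],[0.0005,-0.0075,-0.2,0.003],[0.0005,-0.0075,-0.24,0.003],[0.0005,-0.0075,-0.259,0.003]]]'
python3 -m jog '[[[0,0,0,0],[0,0,0,0],[0,0,0,0],[0,0,0,0]]]' -1 50
python3 -m jog '[[[0,0,0.04,0],[0,0,0.1,0],[0,0,0.16,0],[0,0,0.19,0]]]'
python3 -m jog '[[[0.01,0.06,0,-0.05],[0.02,0.12,0,-0.1],[0.035,0.18,0,-0.15],[0.05,0.24,0,-0.18],[0.05,0.252,0,-0.18]]]'
```

```text
time: 36.02
ee_pos: [0.6542, -0.2748, 0.0109]
ee_rot: [[-0.924, -0.382, -0.003], [-0.382, 0.924, 0.001], [0.002, 0.002, -1.0]]
contact_force: [0.6, -0.8, 0.9]
gripper_width: 0.702
grasp_force: 0.0
time: 36.52
ee_pos: [0.6556, -0.2765, 0.0143]
ee_rot: [[-0.925, -0.381, 0.002], [-0.381, 0.925, -0.001], [-0.002, -0.002, -1.0]]
contact_force: [-0.4, -0.2, 2.4]
gripper_width: 0.383
grasp_force: 51.9
time: 37.02
ee_pos: [0.6559, -0.2768, 0.1689]
ee_rot: [[-0.925, -0.381, 0.005], [-0.381, 0.925, -0.002], [-0.004, -0.004, -1.0]]
contact_force: [-0.0, -0.1, -1.3]
gripper_width: 0.38
grasp_force: 51.6
time: 37.65
ee_pos: [0.6954, -0.0714, 0.1651]
ee_rot: [[-0.994, -0.111, 0.0], [-0.111, 0.994, 0.001], [-0.001, 0.001, -1.0]]
contact_force: [-0.4, -0.3, -1.6]
gripper_width: 0.385
grasp_force: 51.6
```

```bash
python3 -m jog '[[[0,0,-0.05,0],[0,0,-0.11,0],[0,0,-0.15,0],[0,0,-0.163,0]]]'
python3 -m jog '[[[0,0,0,0],[0,0,0,0],[0,0,0,0]]]' 0.02
python3 -m jog '[[[0,0,0.05,0],[0,0,0.12,0],[0,0,0.19,0],[0,0,0.23,0]]]'
python3 -m jog '[[[-0.06,-0.045,0,0],[-0.12,-0.09,0,0],[-0.18,-0.135,0,0],[-0.24,-0.18,0,0],[-0.3,-0.22,0,0]]]' 0.41
python3 -m jog '[[[-0.044,-0.032,0,0],[-0.044,-0.032,0,0],[-0.044,-0.032,0,0]]]'
python3 cl.py
```

```text
time: 38.15
ee_pos: [0.6933, -0.0754, 0.0322]
ee_rot: [[-0.994, -0.107, -0.004], [-0.107, 0.994, 0.0], [0.004, 0.001, -1.0]]
contact_force: [0.3, -0.3, -0.7]
gripper_width: 0.383
grasp_force: 51.6
time: 38.52
ee_pos: [0.6959, -0.0748, 0.0364]
ee_rot: [[-0.994, -0.108, 0.003], [-0.108, 0.994, -0.0], [-0.003, -0.001, -1.0]]
contact_force: [1.3, -0.5, -0.2]
gripper_width: 0.511
grasp_force: 0.0
time: 39.02
ee_pos: [0.696, -0.0747, 0.2237]
ee_rot: [[-0.994, -0.108, 0.007], [-0.108, 0.994, -0.001], [-0.007, -0.002, -1.0]]
contact_force: [1.1, -0.5, 0.5]
gripper_width: 0.509
grasp_force: 0.0
time: 39.65
ee_pos: [0.4535, -0.2518, 0.2197]
ee_rot: [[-0.994, -0.108, 0.002], [-0.108, 0.994, -0.002], [-0.002, -0.002, -1.0]]
contact_force: [-0.3, -0.1, 0.3]
gripper_width: 0.703
grasp_force: 0.0
time: 40.02
ee_pos: [0.4203, -0.2762, 0.2193]
ee_rot: [[-0.994, -0.108, 0.002], [-0.108, 0.994, -0.001], [-0.002, -0.001, -1.0]]
contact_force: [0.0, 0.1, -0.6]
gripper_width: 0.703
grasp_force: 0.0
tcp [ 0.4203 -0.2762  0.2193] yaw 0.108 w 0.7
clamp_b1 0.77 [467. 393.] fit [ 0.726 -0.08  -0.782] [0.749] disc None 0 rows dx,dy,dyaw from tcp [0.3815 0.2457] -0.567
clamp_b1 0.61 [317. 162.] fit [ 0.42  -0.274  0.063] [0.803] disc [ 0.4188 -0.2732] 281 rows dx,dy,dyaw from tcp [-0.0019  0.0037] -0.029
clamp_o1 0.86 [631. 393.] fit [ 0.708  0.139 -0.401] [0.919] disc None 0 rows dx,dy,dyaw from tcp [0.3599 0.5188] -0.324
clamp_o1 0.72 [613. 389.] fit [0.699 0.138 1.   ] [0.598] disc None 0 rows dx,dy,dyaw from tcp [0.3478 0.5174] 0.568
```

b2 now lies only about 30 mm from the case, too close for a finger beside its hub. Its handles extend past the bay's end, so I'll pinch across the handle ends at x≈0.377 and drag it to +y first.

```bash
python3 -m jog '[[[-0.054,0.0005,-0.06,-0.029],[-0.054,0.0005,-0.13,-0.029],[-0.054,0.0005,-0.2,-0.029],[-0.054,0.0005,-0.24,-0.029],[-0.054,0.0005,-0.2585,-0.029]]]' 0.55
python3 -m jog '[[[0,0,0,0],[0,0,0,0],[0,0,0,0],[0,0,0,0]]]' -1 25
python3 -m jog '[[[0,0.01,0.001,0],[0,0.025,0.001,0],[0,0.04,0.001,0],[0,0.055,0.001,0],[0,0.055,0.001,0]]]'
python3 -m jog '[[[0,0,0,0],[0,0,0,0],[0,0,0,0]]]' 0.55
python3 -m jog '[[[0,0,0.05,0],[0,0,0.11,0],[0,0,0.18,0],[0.05,0,0.25,0],[0.054,0,0.25,0]]]'
python3 cl.py
```

```text
time: 40.8
ee_pos: [0.3765, -0.2746, 0.0096]
ee_rot: [[-0.998, -0.064, -0.003], [-0.064, 0.998, 0.002], [0.003, 0.002, -1.0]]
contact_force: [-0.9, 0.7, -0.4]
gripper_width: 0.775
grasp_force: 0.0
time: 41.3
ee_pos: [0.3769, -0.276, 0.0124]
ee_rot: [[-0.998, -0.063, 0.001], [-0.063, 0.998, -0.001], [-0.001, -0.001, -1.0]]
contact_force: [0.1, 0.5, -1.2]
gripper_width: 0.587
grasp_force: 26.1
time: 41.92
ee_pos: [0.3762, -0.2307, 0.0125]
ee_rot: [[-0.998, -0.064, -0.001], [-0.064, 0.998, 0.001], [0.001, 0.001, -1.0]]
contact_force: [0.4, -0.2, -0.9]
gripper_width: 0.582
grasp_force: 26.1
time: 42.3
ee_pos: [0.3766, -0.2322, 0.0126]
ee_rot: [[-0.998, -0.062, 0.0], [-0.062, 0.998, -0.0], [-0.0, -0.0, -1.0]]
contact_force: [-0.3, 0.4, 0.2]
gripper_width: 0.773
grasp_force: 0.0
time: 42.92
ee_pos: [0.4231, -0.2333, 0.2166]
ee_rot: [[-0.998, -0.063, 0.009], [-0.063, 0.998, -0.005], [-0.008, -0.005, -1.0]]
contact_force: [-0.1, 1.0, -0.9]
gripper_width: 0.777
grasp_force: 0.0
tcp [ 0.4231 -0.2333  0.2166] yaw 0.063 w 0.78
clamp_b1 0.69 [320. 156.] fit [ 0.419 -0.229  0.053] [0.806] disc [ 0.4181 -0.2292] 291 rows dx,dy,dyaw from tcp [-0.0063  0.0051] -0.006
clamp_b1 0.49 [402. 368.] fit [ 0.681 -0.125  0.287] [0.164] disc None 0 rows dx,dy,dyaw from tcp [0.3229 0.1352] 0.142
clamp_o1 0.74 [616. 381.] fit [0.698 0.156 0.091] [0.545] disc None 0 rows dx,dy,dyaw from tcp [0.3441 0.4869] 0.018
```

```bash
python3 -m jog '[[[-0.003,0.004,-0.07,0],[-0.003,0.004,-0.14,0],[-0.003,0.004,-0.2,0],[-0.003,0.004,-0.235,0],[-0.003,0.004,-0.25,0]]]' 0.41
python3 -m jog '[[[0,0,0,0],[0,0,0,0],[0,0,0,0],[0,0,0,0]]]' -1 50
python3 -m jog '[[[0,0,0.04,0],[0,0,0.1,0],[0,0,0.16,0],[0,0,0.19,0]]]'
python3 -m jog '[[[0.055,0.04,0,0.03],[0.11,0.08,0,0.03],[0.165,0.12,0,0.03],[0.22,0.16,0,0.03],[0.275,0.2,0,0.03]]]'
python3 -m jog '[[[0.065,0.0375,0,0],[0.065,0.0375,0,0],[0.065,0.0375,0,0]]]'
```

```text
time: 43.7
ee_pos: [0.4143, -0.2273, 0.0097]
ee_rot: [[-0.998, -0.062, -0.006], [-0.062, 0.998, 0.004], [0.006, 0.004, -1.0]]
contact_force: [0.2, -0.1, -0.0]
gripper_width: 0.706
grasp_force: 0.0
time: 44.2
ee_pos: [0.4176, -0.2288, 0.0132]
ee_rot: [[-0.998, -0.063, 0.001], [-0.063, 0.998, -0.001], [-0.001, -0.001, -1.0]]
contact_force: [0.3, 0.1, -0.8]
gripper_width: 0.382
grasp_force: 49.3
time: 44.7
ee_pos: [0.4182, -0.2291, 0.1676]
ee_rot: [[-0.998, -0.063, 0.004], [-0.063, 0.998, -0.002], [-0.004, -0.003, -1.0]]
contact_force: [-1.0, 0.1, -1.4]
gripper_width: 0.381
grasp_force: 49.6
time: 45.32
ee_pos: [0.6385, -0.0674, 0.1648]
ee_rot: [[-0.994, -0.11, 0.0], [-0.11, 0.994, -0.0], [-0.0, -0.0, -1.0]]
contact_force: [0.2, -1.1, -0.6]
gripper_width: 0.383
grasp_force: 49.6
time: 45.7
ee_pos: [0.6886, -0.0386, 0.164]
ee_rot: [[-0.994, -0.11, -0.002], [-0.11, 0.994, -0.0], [0.002, 0.0, -1.0]]
contact_force: [-0.5, -0.7, -1.1]
gripper_width: 0.384
grasp_force: 49.6
```

Lower to 0.055, release, rise and withdraw clear of the top camera's view.

```bash
python3 -m jog '[[[0,0,-0.05,0],[0,0,-0.1,0],[0,0,-0.136,0],[0,0,-0.138,0],[0,0,-0.138,0]]]'
python3 -m jog '[[[0,0,0,0],[0,0,0,0],[0,0,0,0]]]' 0.02
python3 -m jog '[[[0,0,0.05,0],[0,0,0.12,0],[0,0,0.19,0],[0,0,0.21,0]]]'
python3 -m jog '[[[-0.07,0,0,0],[-0.14,0,0,0],[-0.21,0,0,0],[-0.28,0,0,0],[-0.35,0,0,0]]]'
python3 - <<'E'
from h import *
im=optics.grab_frame("top"); cv2.imwrite("pics/t9.png",cv2.resize(im[100:300,130:480],(800,457)))
E
python3 cl.py top
```

```text
time: 46.32
ee_pos: [0.6896, -0.0393, 0.0557]
ee_rot: [[-0.994, -0.109, 0.002], [-0.109, 0.994, -0.0], [-0.002, -0.0, -1.0]]
contact_force: [-0.1, -0.4, -0.1]
gripper_width: 0.383
grasp_force: 49.6
time: 46.7
ee_pos: [0.6896, -0.0386, 0.055]
ee_rot: [[-0.994, -0.11, 0.001], [-0.11, 0.994, -0.0], [-0.001, -0.0, -1.0]]
contact_force: [0.4, 0.1, 0.6]
gripper_width: 0.511
grasp_force: 0.0
time: 47.2
ee_pos: [0.691, -0.0386, 0.2274]
ee_rot: [[-0.994, -0.11, 0.009], [-0.11, 0.994, -0.001], [-0.008, -0.001, -1.0]]
contact_force: [1.1, -0.2, 0.1]
gripper_width: 0.511
grasp_force: 0.0
time: 47.82
ee_pos: [0.4069, -0.0385, 0.2214]
ee_rot: [[-0.994, -0.11, -0.001], [-0.11, 0.994, 0.0], [0.001, 0.0, -1.0]]
contact_force: [0.2, -1.0, 0.7]
gripper_width: 0.51
grasp_force: 0.0
tcp [ 0.3983 -0.0378  0.2203] yaw 0.11 w 0.51
clamp_b1 0.89 [326. 148.] fit [ 0.695 -0.075  0.092] [0.759] disc [ 0.6928 -0.0751] 36 rows dx,dy,dyaw from tcp [ 0.3681 -0.0466] -0.011
clamp_o1 0.77 [251. 159.] fit [ 0.679  0.126 -0.107] [0.851] disc [0.6802 0.1306] 27 rows dx,dy,dyaw from tcp [0.3524 0.2106] -0.138
clamp_o1 0.55 [270. 160.] fit [ 0.679  0.087 -0.001] [0.754] disc [0.6758 0.086 ] 34 rows dx,dy,dyaw from tcp [0.3469 0.1548] -0.07
```

View pics/t9.png

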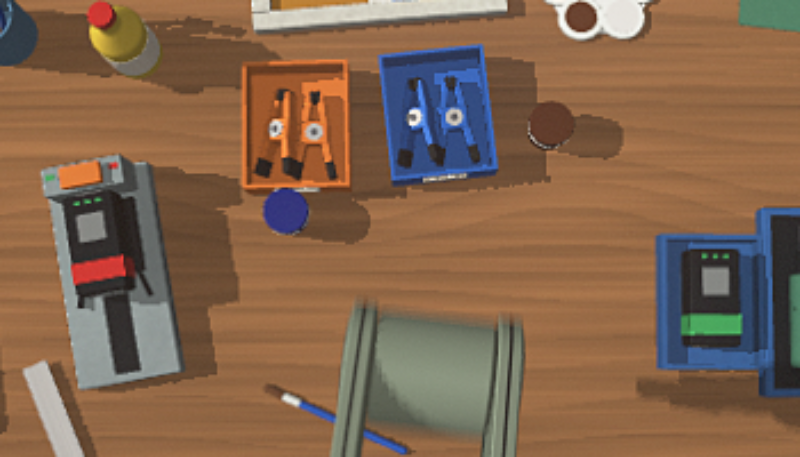

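Both orange clamps are in the orange bin at (295,135), and both blue ones are in the blue bin at (435,120). The red pack is home at (100,245), the green pack is in its bay at (712,298), and the pots haven't moved. Handing in.

```bash
python3 -c "
from station import env
print(env.sign_off())"
```

```text
the job is handed in; nothing more can be done
None
```

I handed the job in at about 48 s on the robot's clock, with no verdict returned. The last pictures show the red pack home on the charger, the green pack upright in the case bay, all four clamps in their colour bins and the paint pots unmoved.

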